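Shut the pin tin with its double lid, then take off the outer cover

TASK

The open tin on the wooden riser needs shutting: pick up its two nested lids together by the slim post of the inner lid, lower them (no dropping) onto the tin until the inner lid is fully home, and let go of the post. Then take the outer cover by its collar and lift it straight off over the post on its own, so that the inner lid stays fully home on the tin and the tin stays where it stood. Finish with the cover still in the gripper, held at rest in the air, its lower edge at least 13 cm above the riser board; leave the other goods alone.

Things in the scene. Friction and masses are not known exactly. Their poses are not given: they have to be found in the camera images.
- bridge: fixed wooden riser board on four legs on the counter, front left of the robot; the job stands on it. 250 (x) x 275 (y) mm; top face 100 mm above this origin (on the counter, below the board's centre). Two black tubs, a carton and a 92 mm high glue stick stand fixed along its near edge; pen pots 130 mm high behind it; an 0.8 m tall display tower stands straight ahead, 0.59 m from the base.
- tin: open round steel tin, loose, about 0.7 kg: 72 mm outer diameter, 55 mm high, bore 66 mm diameter, wall 3 mm. Origin: centre of its underside; z up to the mouth (rim at z = 55 mm).
- inner_lid: round inner lid, 0.1 to 0.16 kg, at first standing on the riser under the outer cover. Plug 61 mm across, z 0 to 8 mm, lowest 4 mm tapering to 56 mm: enters the tin's bore with about 2 mm play all round. Flange 72 mm across, z 8 to 11 mm: rests on the tin's rim. Post on its axis. Origin: centre of the plug's underside, z along the post. Fully home, the origin is 47 mm above the tin's.
- post_tip (a point): tip of the inner lid's upright post, 56 mm above the inner lid's origin. The post is 10 mm thick and stands up through the outer cover's hole, sticking out 26 mm above the collar. Lifting the post carries both lids, as the cover rests on the flange.
- outer_cover: round outer cover, 0.07 to 0.12 kg, loose over the inner lid: top plate 88 mm across, z 7 to 10 mm; 3 mm thick skirt round its edge down to z = 0, inner diameter 82 mm, clears flange and tin; gripping collar in the middle. Origin: centre of the skirt's lower edge, z up. Nested, it only rests on the flange, its origin 4 mm above the inner lid's.
- collar_top (a point): centre of the upper end of the outer cover's collar, 26 mm above the cover's origin. The collar is 30 mm across and rises from the top plate, z 10 to 26 mm of the cover; a 15 mm hole runs right through collar and plate, leaving the post 2.5 mm play all round. Lifting the collar straight up takes the cover alone.
- tape: bystander on the riser, to be left alone: drop-shaped correction tape dispenser, 62x41x18 mm. Origin: centre of its underside.
- rubber_eraser: bystander on the riser, to be left alone: sleeved eraser lying flat, 23x58x13 mm. Origin: centre of its underside.
- sharpener: bystander on the riser, to be left alone: small wedge pencil sharpener, 17x26x11 mm. Origin: centre of its underside.

How it is judged:
By the outcome, as a careful person would: the job done as asked, in the order asked, and still so for the second after the job is handed in, while the arm keeps its last pose, push and grip.
It also fails if it takes over 51 s, if anything falls off the work surface, if the arm or the gripper's body presses on something with over 40 N, if the wrist force passes 120 N, or if a joint passes its speed limit or range.

ROBOT

A 6-joint arm with a two-finger parallel gripper is mounted at the origin on a cart in front of the work surface, level with it; the furniture and walls round the work are solid. World frame = base frame: x ahead of the robot, y to its left, z up, the work surface at z = 0. Lengths are in m, angles in rad, forces in N, time in s.
With the tool pointing down it reaches from about 0.375 to 0.975 m from the base axis. Payload 3.8 kg.
Tool frame: the origin (TCP) lies where the fingers leave the gripper's body, on its centre line; the fingertips stand 73 mm ahead of it and the grasp point (between the pads) lies 54 mm ahead of it; z points along the fingers, y is the line along which they close (so a half turn about z gives the same grasp; the last joint's range is limited). The gripper opens to 85 mm and grips with 20 to 120 N. Pads are 22 mm wide; open, the fingers measure 114 mm over their backs; the gripper's body (76 mm by 85 mm) begins 54 mm behind the grasp point. The pads swing forward as they close: fully open they stand 13 mm farther back than shut.
Start: joints at [-1.188, 0.264, 1.604, -0, 1.274, -0.037], TCP at [0.275, -0.616, 0.304] pointing down, gripper open.
Joint ranges: [-2.63, 2.63], [-0.94, 2.18], [0.31, 2.57], [-1.31, 4.45], [0, 2.66], [-2.55, 2.55]. Speed limits (rad/s): [2.57, 2.57, 3.14, 3.14, 3.14, 3.14].

INTERFACE

Orientations are given as a rotation vector (axis times angle).
In Python, from workcell import read_state, viewer, bot gives the robot as it stands.
- The arm moves only by the tool jog_arm, never from a script. Its argument "increments" is a list that holds one entry, the list of rows, each a list of 7 numbers: the shift along the tool's x, y, z in units of 30 mm (1.0 is 30 mm), then the turn, a rotation vector about the tool's x, y, z in units of 6 degrees (1.0 is 6 degrees), then the opening, from -1 (shut) to 1 (fully open). A call has exactly 5 rows; each row shifts and turns the commanded pose from where the row before left it, along the tool's axes as they then stand; what a row does not reach is not made up. A row lasts 1/12 s, in which the tool goes at most 41.7 mm and 7.16 degrees, less where a joint would pass 70% of its speed; a pose out of reach is approached as far as the arm can. A call is refused whole if a number of a shift passes 1 or a number of a turn 1, either way. A call with a gripper value outside its range is refused whole. The fingers move at their own pace and stop on an object; "force" is the grip in N (left out, the last holds). Time passes only in rows, so rows that do not move let the fingers close, or fill a call up. It gives the time, the measured TCP pose, the force, the opening and the grip force at its end, in the units of the state.
- read_state(): the state, without advancing time (a new reading comes with each control period).
- viewer.read_camera(name): name is "side" or "top"; returns (picture, depth): 384x512x3 uint8, blue, green, red; 384x512 float32, m along the optical axis (not along the pixel's ray), 0 where there is no reading.
- viewer.camera_params(name): a dict with "fx", "fy", "cx", "cy" (pixels), "k1" (the pictures are not rectified: a ray, as slopes to the right and down, at radius r is drawn at 1 + k1 r^2 times it, then the intrinsics apply), "R" (3x3) and "t" (3): a world point X has camera coordinates R X + t. Camera axes: x right, y down, z forward; pixel columns grow to the right and rows downward; lengths in m; the calibration is good to about 2 mm. A picture is of the moment at which its call begins. camera_params takes no time and is no camera call.
- bot.finish_job(): hands the job in; it is judged then, once.
The state is a dict: "time": time; "q": joint angles; "joint_vel": joint speeds; "joint_torque": joint torques, N m; "tool_pos": TCP position; "tcp_rot": TCP orientation; "wrist_force": force on the tool from outside, world axes, zero at the start; "torque": the same for the moment, N m; "width": opening from 0.0 (shut) to 1.0 (fully open); "grip_force": force on a finger pad.
Only numpy, scipy, OpenCV 4.12 (cv2) and the standard library are available. Lean on these libraries where they do the work, as an engineer would, in place of code of your own. Each camera call takes 0.05 s, during which the arm holds its last target. There are 200 camera calls.

## Working session

There is one attempt and no reset: what is moved stays moved. The work goes in short steps, Python scripts to look and compute and a tool call to move; the robot and the scene stay as the last step left them, time stands still between calls to the robot, and variables do not carry over. Pictures are saved under pics/ and viewed, at most 10 in all, crops included, and the job is handed in when it is done.

Besides the shell and the picture viewer there is one more tool, called after "Call:" as name(argument=value, ...) on one line, values as JSON. jog_arm: Moves the arm, as the interface text tells. Its arguments: {"type":"object","properties":{"increments":{"type":"array","items":{"type":"array","items":{"type":"array","items":{"type":"number"}}}},"force":{"type":"number"}},"required":["increments"]}

```bash
mkdir -p pics
cat > h.py <<'E'
import numpy as np, cv2
from workcell import read_state, viewer, bot
def cloud(name):
    img,d=viewer.read_camera(name); P=viewer.camera_params(name)
    v,u=np.mgrid[0:384,0:512].astype(float)
    xd=(u-P['cx'])/P['fx']; yd=(v-P['cy'])/P['fy']
    K=np.array([[P['fx'],0,P['cx']],[0,P['fy'],P['cy']],[0,0,1]])
    x,y=xd.copy(),yd.copy()
    for _ in range(8):
        s=1+P['k1']*(x*x+y*y); x,y=xd/s,yd/s
    C=np.stack([x*d,y*d,d],-1); R=np.array(P['R']);t=np.array(P['t'])
    W=(C-t)@R
    W[d<=0]=np.nan
    rays=np.stack([x,y,np.ones_like(x)],-1)@R
    o=-R.T@t
    return img,W,rays,o
def onplane(rays,o,u,v,z):
    r=rays[int(round(v)),int(round(u))]; return o+r*(z-o[2])/r[2]
E
python3 - <<'E'
from h import *
for n in('side','top'):
    img,W,r,o=cloud(n); cv2.imwrite(f'pics/{n}0.png',img); np.savez(f'{n}0.npz',img=img,W=W,r=r,o=o); print(n,o,r[192,256])
print(read_state())
E
```

```text
side [0.0560708  1.02376982 0.49773567] [ 0.33321651 -0.82432687 -0.45813057]
top [0.26956492 0.33697763 0.99321451] [ 0.10277532 -0.02202246 -0.99465541]
{'time': 0.1, 'q': array([-1.18787802e+00,  2.64698132e-01,  1.60527759e+00,  3.72283103e-05,
        1.27371233e+00, -3.68693541e-02]), 'joint_vel': array([-0.00116521, -0.00379406, -0.00291353, -0.00072272,  0.00096335,
       -0.00143596]), 'joint_torque': array([ 2.79432570e-04, -5.16709685e+01, -3.68588483e+01, -1.21987813e-05,
        6.29872695e-03, -7.81984568e-06]), 'tool_pos': array([ 0.27493471, -0.61588808,  0.302651  ]), 'tcp_rot': array([-3.07062299e+00, -6.54121724e-01,  5.11259668e-04]), 'wrist_force': array([ 0.10450302,  0.29638123, -0.22978547]), 'torque': array([0.04979726, 0.02066382, 0.04088342]), 'grip_force': 0.0, 'width': 1.00087280367641}
```

View pics/side0.png

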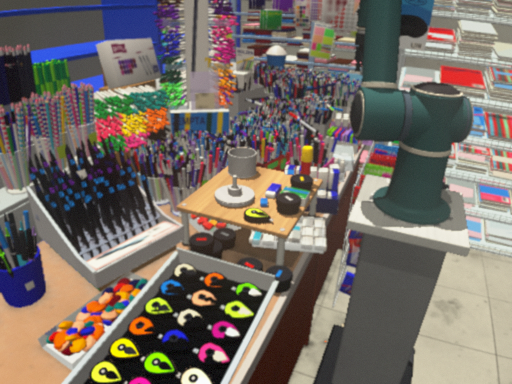

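View pics/top0.png

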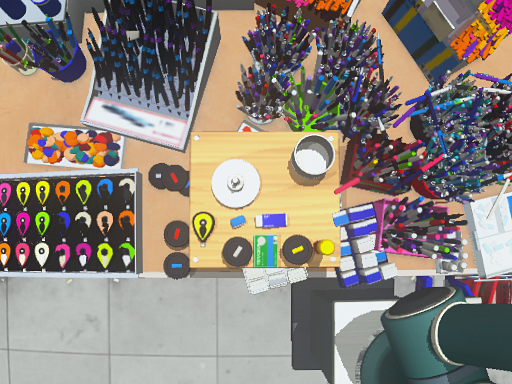

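The side view shows the nested lids at about (235,194) and the open tin at (242,163). The top view has the lids at (236,184), the tin at (312,155), and the riser spanning columns 190–340 and rows 132–270.

Run:
```python
from h import *
for n,rl,rt in(('top',(150,212,205,268),(128,185,285,340)),('side',(170,212,210,260),(140,185,222,265))):
    D=np.load(f'{n}0.npz'); W=D['W'];img=D['img'].astype(int)
    hsv=cv2.cvtColor(D['img'],cv2.COLOR_BGR2HSV)
    for nm,b in(('lid',rl),('tin',rt)):
        w=W[b[0]:b[1],b[2]:b[3]]; s=hsv[b[0]:b[1],b[2]:b[3],1]
        m=(s<60)&(w[...,2]>.103)&(w[...,2]<.2)
        p=w[m]; z=p[:,2]; print(n,nm,len(p),'z',np.percentile(z,[1,25,50,75,99]).round(4))
        for lo,hi in((.103,.11),(.11,.118),(.118,.135),(.135,.15),(.15,.163),(.163,.18)):
            q=p[(z>lo)&(z<=hi)]
            if len(q)>3:
                c,r=cv2.minEnclosingCircle(q[:,:2].astype(np.float32)); print('  ',lo,hi,len(q),'mean',q.mean(0).round(4),'circ',np.round(c,4),round(r,4),'bbox',((q.min(0)+q.max(0))/2).round(4))
D=np.load('top0.npz');W=D['W'];z=W[...,2]
m=(abs(z-.1)<.004);q=W[100:290,180:350][m[100:290,180:350]];print('board',q.min(0),q.max(0))
q=W[W[...,2]>.05]
for (x0,x1,y0,y1) in[(.3,.42,.15,.5),(.5,.75,.1,.5),(.35,.6,-.05,.2)]:
    k=(W[...,0]>x0)&(W[...,0]<x1)&(W[...,1]>y0)&(W[...,1]<y1);print((x0,x1,y0,y1),np.nanpercentile(z[k],[50,90,99,100]).round(3))
```

```text
top lid 1858 z [0.1108 0.1137 0.1148 0.1162 0.1562]
   0.103 0.11 8 mean [0.3782 0.3496 0.1076] circ [0.3778 0.3547] 0.0448 bbox [0.376  0.3564 0.1065]
   0.11 0.118 1608 mean [0.376  0.3549 0.1145] circ [0.3762 0.3553] 0.0442 bbox [0.3767 0.3551 0.1142]
   0.118 0.135 207 mean [0.3759 0.3537 0.1283] circ [0.3754 0.3561] 0.0416 bbox [0.3744 0.3549 0.126 ]
   0.135 0.15 5 mean [0.3723 0.3545 0.1409] circ [0.3731 0.3545] 0.0035 bbox [0.3725 0.3545 0.1412]
   0.15 0.163 30 mean [0.376  0.3548 0.1564] circ [0.3761 0.3551] 0.005 bbox [0.376  0.3551 0.1553]
top tin 1454 z [0.1031 0.1048 0.1071 0.1394 0.158 ]
   0.103 0.11 808 mean [0.4257 0.2152 0.1052] circ [0.4297 0.2088] 0.0486 bbox [0.4261 0.2143 0.1064]
   0.11 0.118 67 mean [0.4244 0.216  0.1141] circ [0.4208 0.2189] 0.0356 bbox [0.4209 0.2185 0.1142]
   0.118 0.135 168 mean [0.4276 0.2156 0.1268] circ [0.4364 0.2064] 0.0543 bbox [0.4304 0.2109 0.1265]
   0.135 0.15 151 mean [0.4249 0.2156 0.1425] circ [0.4303 0.222 ] 0.0453 bbox [0.4285 0.219  0.1425]
   0.15 0.163 260 mean [0.4228 0.2176 0.1552] circ [0.4226 0.2179] 0.0366 bbox [0.
[... 664 characters left out ...]
.2297 0.1066] circ [0.4428 0.1954] 0.0729 bbox [0.4463 0.1939 0.1065]
   0.11 0.118 95 mean [0.4153 0.229  0.1143] circ [0.4363 0.1725] 0.0881 bbox [0.4467 0.1725 0.114 ]
   0.118 0.135 323 mean [0.4338 0.2001 0.1278] circ [0.4408 0.2134] 0.1453 bbox [0.4534 0.2082 0.1265]
   0.135 0.15 456 mean [0.4371 0.2033 0.142 ] circ [0.4218 0.2275] 0.1441 bbox [0.4446 0.2266 0.1425]
   0.15 0.163 133 mean [0.4173 0.2364 0.1527] circ [0.4344 0.2566] 0.1226 bbox [0.4344 0.2568 0.1529]
board [0.22552254 0.14322404 0.09602712] [0.53702175 0.44937159 0.10399925]
(0.3, 0.42, 0.15, 0.5) [0.101 0.116 0.157 0.168]
(0.5, 0.75, 0.1, 0.5) [0.114 0.157 0.193 0.228]
(0.35, 0.6, -0.05, 0.2) [0.117 0.15  0.209 0.381]
```

Run:
```python
from h import *
P=np.concatenate([np.load(f'{n}0.npz')['W'].reshape(-1,3) for n in('top','side')]);P=P[~np.isnan(P[:,0])]
print('height map cm; rows x, cols y from -.2 to .5 step .05')
for x in np.arange(.2,.75,.05):
    print(round(x,2),[ (lambda k:int(100*np.percentile(k,98)) if len(k)>3 else -1)(P[(abs(P[:,0]-x)<.025)&(abs(P[:,1]-y)<.025),2]) for y in np.arange(-.2,.51,.05)])
for c in((.4226,.2179),(.376,.355)):
    d=P[:,:2]-c; r=np.hypot(*d.T); a=np.degrees(np.arctan2(d[:,1],d[:,0]))%360
    print(c)
    for k in range(0,360,20):
        s=(abs((a-k+180)%360-180)<10)
        print(k,[(lambda q:round(float(np.percentile(q,98)),3) if len(q)>2 else None)(P[s&(r>lo)&(r<lo+.015)][:,2]) for lo in(.045,.06,.075,.09)])
```

```text
height map cm; rows x, cols y from -.2 to .5 step .05
0.2 [4, 4, 6, 6, 51, 48, 29, 5, 9, 9, 2, 9, 9, 3, 3]
0.25 [4, 4, 6, 14, 16, 15, 15, 10, 19, 13, 12, 13, 12, 10, 3]
0.3 [4, 4, 12, 15, 15, 16, 16, 10, 10, 13, 12, 13, 11, 11, 3]
0.35 [4, 14, 15, 15, 15, 16, 14, 16, 16, 10, 11, 14, 11, 10, 6]
0.4 [15, 15, 15, 15, 15, 15, 15, 15, 15, 15, 11, 15, 11, 10, 6]
0.45 [15, 15, 15, 15, 15, 15, 16, 15, 15, 15, 10, 10, 10, 10, 7]
0.5 [15, 15, 15, 15, 15, 15, 15, 15, 15, 15, 14, 14, 0, 7, 6]
0.55 [15, 15, 16, 15, 15, 14, 14, 16, 16, 15, 15, 14, 10, 16, 15]
0.6 [14, 15, 48, 47, 43, 0, 14, 15, 15, 14, 14, 14, 17, 17, 17]
0.65 [0, 50, 49, 49, 32, 0, 15, 21, 15, 14, 14, 14, 19, 19, 19]
0.7 [11, -1, 49, 49, 48, 44, 18, 26, 26, 26, 14, 0, 20, 20, 20]
(0.4226, 0.2179)
0 [0.104, 0.154, 0.139, 0.143]
20 [0.142, 0.127, 0.155, 0.128]
40 [0.13, 0.142, 0.154, 0.148]
60 [0.104, 0.104, 0.104, 0.142]
80 [0.103, 0.104, 0.103, 0.104]
100 [0.103, 0.104, 0.104, 0.115]
120 [0.103, 0.104, 0.104, 0.115]
140 [0.102, 0.104, 0.104, 0.104]
160 [0.104, 0.103, 0.104, 0.104]
180 [0.104, 0.104, 0.103, 0.104]
200 [0.104, 0.165, 0.167, 0.104]
220 [0.103, 0.164, 0.165, 0.102]
240 [0.104, 0.103, 0.156, 0.149]
260 [0.104, 0.099, 0.143, 0.158]
280 [0.103, None, 0.156, 0.155]
300 [0.104, 0.138, 0.147, 0.146]
320 [0.105, 0.139, 0.148, 0.152]
340 [0.134, 0.144, 0.144, 0.158]
(0.376, 0.355)
0 [0.103, 0.103, 0.104, 0.103]
20 [0.104, 0.103, 0.104, 0.103]
40 [0.108, 0.104, 0.103, 0.103]
60 [0.112, 0.103, 0.103, 0.103]
80 [0.112, 0.103, 0.103, 0.097]
100 [0.112, 0.103, 0.103, 0.094]
120 [0.112, 0.103, 0.116, 0.114]
140 [0.107, 0.116, 0.118, 0.118]
160 [0.103, 0.104, 0.115, 0.115]
180 [0.108, 0.114, 0.11, 0.133]
200 [0.109, 0.113, 0.114, 0.13]
220 [0.104, 0.115, 0.116, 0.117]
240 [0.105, 0.103, 0.113, 0.116]
260 [0.104, 0.103, 0.104, 0.104]
280 [0.104, 0.104, 0.103, 0.104]
300 [0.105, 0.104, 0.104, 0.104]
320 [0.103, 0.104, 0.103, 0.103]
340 [0.103, 0.103, 0.103, 0.103]
```

Call:
jog_arm(increments=[[[0.8,-1,-0.4,0,0,0,1],[0.8,-1,-0.4,0,0,0,1],[0.8,-1,-0.4,0,0,0,1],[0.8,-1,-0.4,0,0,0,1],[0.8,-1,-0.4,0,0,0,1]]])

```text
time: 0.52
tool_pos: [0.3234, -0.4286, 0.3636]
tcp_rot: [-3.072, -0.653, 0.001]
wrist_force: [0.9, 0.0, 0.5]
width: 1.001
grip_force: 0.0
```

Call:
jog_arm(increments=[[[0.84,-1,0,0,0,0,0],[0.84,-1,0,0,0,0,0],[0.84,-1,0,0,0,0,0],[0.84,-1,0,0,0,0,0],[0.84,-1,0,0,0,0,0]]])

```text
time: 0.93
tool_pos: [0.3772, -0.2402, 0.3635]
tcp_rot: [-3.073, -0.654, 0.0]
wrist_force: [0.9, -1.0, 0.3]
width: 0.503
grip_force: 0.0
```

Call:
jog_arm(increments=[[[0.84,-1,0,0,0,0,0],[0.84,-1,0,0,0,0,0],[0.84,-1,0,0,0,0,0],[0.84,-1,0,0,0,0,0],[0.84,-1,0,0,0,0,0]]])

```text
time: 1.35
tool_pos: [0.4311, -0.0519, 0.3636]
tcp_rot: [3.073, 0.654, 0.0]
wrist_force: [0.6, 0.7, -0.0]
width: 0.499
grip_force: 0.0
```

Call:
jog_arm(increments=[[[0.3,-1,0,0,0,0,0],[0.3,-1,0,0,0,0,0],[0.3,-1,0,0,0,0,0],[0.3,-1,0,0,0,0,0],[0.3,-1,0,0,0,0,0]]])

```text
time: 1.77
tool_pos: [0.4106, 0.1029, 0.3635]
tcp_rot: [3.073, 0.655, -0.001]
wrist_force: [1.3, 0.6, -0.0]
width: 0.496
grip_force: 0.0
```

Call:
jog_arm(increments=[[[0.3,-1,0,0,0,0,0],[0.3,-1,0,0,0,0,0],[0.3,-1,0,0,0,0,0],[0.3,-1,0,0,0,0,0],[0.3,-1,0,0,0,0,0]]])

```text
time: 2.18
tool_pos: [0.3905, 0.2582, 0.3635]
tcp_rot: [3.072, 0.655, -0.001]
wrist_force: [1.1, -0.3, 0.5]
width: 0.502
grip_force: 0.0
```

Call:
jog_arm(increments=[[[0.22,-0.8,0.3,0,0,0,0],[0.22,-0.8,0.7,0,0,0,0],[0.22,-0.8,0.8,0,0,0,0],[0.213,-0.743,0.8,0,0,0,0],[0,0,0.8,0,0,0,0]]])

```text
time: 2.6
tool_pos: [0.376, 0.3568, 0.2608]
tcp_rot: [-3.07, -0.658, -0.001]
wrist_force: [0.2, -0.6, -0.0]
width: 0.499
grip_force: 0.0
```

Run:
```python
from h import *
ims=[]
for n,b in(('side',(140,220,190,290)),('top',(140,230,190,290))):
    img,W,r,o=cloud(n); np.savez(f'{n}1.npz',img=img,W=W,r=r,o=o)
    ims.append(cv2.resize(img[b[0]:b[1],b[2]:b[3]],(400,(b[1]-b[0])*4),interpolation=cv2.INTER_CUBIC))
h=max(i.shape[0] for i in ims)
cv2.imwrite('pics/c1.png',np.hstack([cv2.copyMakeBorder(i,0,h-i.shape[0],0,0,0) for i in ims]))
s=read_state();print(s['tool_pos'],s['tcp_rot'],s['q'],s['width'])
```

```text
[0.37393503 0.3522992  0.25660978] [ 3.06698601  0.65650268 -0.0143747 ] [ 7.07192071e-01 -7.91984495e-04  1.99149711e+00 -1.27649427e-04
  1.16137477e+00  1.85629498e+00] 0.501262522650561
```

View pics/c1.png

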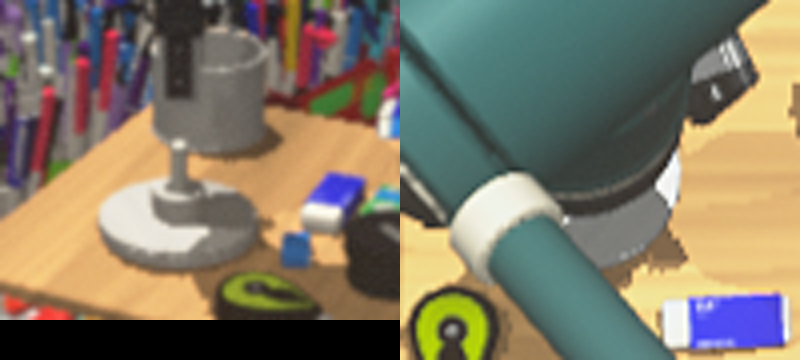

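The left crop (side view) shows the fingers at about (180,95), straight above the post tip at (180,145). In the right crop (top view), the arm hides the post.

Call:
jog_arm(increments=[[[0,0,0,0,0,0,0],[0,0,0,0,0,0,0],[0,0,0,0,0,0,0],[0,0,0,0,0,0,0],[0,0,0,0,0,0,0]]])

```text
time: 3.12
tool_pos: [0.3776, 0.3536, 0.2636]
tcp_rot: [-3.072, -0.653, -0.004]
wrist_force: [0.1, 0.0, -0.7]
width: 0.501
grip_force: 0.0
```

Run:
```python
from h import *
s=read_state();print(s['tool_pos'],s['tcp_rot'],s['q'],s['width'])
from scipy.spatial.transform import Rotation as R
print(R.from_rotvec(s['tcp_rot']).as_matrix().round(4))
D=np.load('side1.npz');W=D['W']
w=W[140:220,190:290];z=w[...,2]
for lo,hi in((.137,.158),(.175,.21)):
    m=(z>lo)&(z<hi)&(abs(w[...,0]-.376)<.06)&(abs(w[...,1]-.355)<.06)
    print(lo,m.sum(),np.median(w[m],0),w[m].min(0),w[m].max(0),np.argwhere(m).mean(0)+[140,190])
```

```text
[0.37758894 0.35359451 0.2635564 ] [-3.07160128 -0.65287673 -0.00392599] [ 7.04431697e-01 -7.03145955e-03  1.98427463e+00  1.94428552e-05
  1.16149833e+00  1.85634894e+00] 0.5013024240988746
[[ 9.135e-01  4.067e-01  2.200e-03]
 [ 4.067e-01 -9.135e-01  1.900e-03]
 [ 2.700e-03 -8.000e-04 -1.000e+00]]
0.137 36 [0.37514391 0.36016023 0.14770779] [0.37207244 0.35479303 0.1372724 ] [0.381116   0.36328961 0.15545956] [179.25       234.47222222]
0.175 99 [0.36371376 0.38673399 0.20052129] [0.35542517 0.33383592 0.18892594] [0.37513448 0.39386705 0.20981506] [161.33333333 234.48484848]
```

Call:
jog_arm(increments=[[[0,-0.06,0.2,0,0,0,0],[0,0,0.4,0,0,0,0],[0,0,0.4,0,0,0,0],[0,0,0.3,0,0,0,-0.3],[0,0,0.1,0,0,0,-0.3]]])

```text
time: 3.53
tool_pos: [0.3747, 0.3541, 0.2167]
tcp_rot: [3.07, 0.654, -0.007]
wrist_force: [-0.2, -0.6, 0.1]
width: 0.347
grip_force: 0.0
```

Call:
jog_arm(increments=[[[0,0,0,0,0,0,-0.5],[0,0,0,0,0,0,-0.5],[0,0,0,0,0,0,-0.5],[0,0,0,0,0,0,-0.5],[0,0,0,0,0,0,-0.5]]])

```text
time: 3.95
tool_pos: [0.3764, 0.3555, 0.2206]
tcp_rot: [-3.072, -0.655, -0.002]
wrist_force: [0.7, -0.4, 0.7]
width: 0.254
grip_force: 0.0
```

Call:
jog_arm(increments=[[[0,0,0.1,0,0,0,-0.5],[0,0,0.2,0,0,0,-0.5],[0,0,0.1,0,0,0,-0.5],[0,0,0,0,0,0,-0.5],[0,0,0,0,0,0,-0.5]]])

```text
time: 4.37
tool_pos: [0.3757, 0.355, 0.2073]
tcp_rot: [3.072, 0.654, -0.002]
wrist_force: [-0.2, -0.4, 0.2]
width: 0.247
grip_force: 0.0
```

Call:
jog_arm(increments=[[[0,0,0,0,0,0,-0.6],[0,0,0,0,0,0,-0.7],[0,0,0,0,0,0,-0.75],[0,0,0,0,0,0,-0.8],[0,0,0,0,0,0,-1]]], force=40)

```text
time: 4.78
tool_pos: [0.3763, 0.3553, 0.2082]
tcp_rot: [-3.073, -0.655, -0.001]
wrist_force: [0.4, 0.8, 0.4]
width: 0.097
grip_force: 39.0
```

Call:
jog_arm(increments=[[[0,0,0,0,0,0,-1],[0,0,0,0,0,0,-1],[0,0,0,0,0,0,-1],[0,0,0,0,0,0,-1],[0,0,0,0,0,0,-1]]], force=60)

```text
time: 5.2
tool_pos: [0.3763, 0.3554, 0.2083]
tcp_rot: [-3.072, -0.654, -0.001]
wrist_force: [-1.1, -1.1, 2.8]
width: 0.09
grip_force: 58.7
```

Call:
jog_arm(increments=[[[0,0,-0.2,0,0,0,-1],[0,0,-0.4,0,0,0,-1],[0,0,-0.6,0,0,0,-1],[0,0,-0.6,0,0,0,-1],[0,0,-0.6,0,0,0,-1]]])

```text
time: 5.62
tool_pos: [0.3757, 0.355, 0.2808]
tcp_rot: [3.072, 0.655, -0.002]
wrist_force: [-0.1, 0.5, -1.2]
width: 0.089
grip_force: 58.5
```

Call:
jog_arm(increments=[[[0,0,-0.4,0,0,0,-1],[0,0,-0.2,0,0,0,-1],[0,0,-0.1,0,0,0,-1],[0,0,0,0,0,0,-1],[0,0,0,0,0,0,-1]]])

```text
time: 6.03
tool_pos: [0.3757, 0.3549, 0.3]
tcp_rot: [3.072, 0.654, -0.002]
wrist_force: [1.4, -0.7, -1.8]
width: 0.087
grip_force: 58.5
```

Call:
jog_arm(increments=[[[0,0.2,0,0,0,0,-1],[0,0.4,0,0,0,0,-1],[-0.1,0.5,0,0,0,0,-1],[-0.1,0.5,0,0,0,0,-1],[-0.1,0.6,0,0,0,0,-1]]])

```text
time: 6.45
tool_pos: [0.3947, 0.2899, 0.3]
tcp_rot: [3.072, 0.655, -0.002]
wrist_force: [-0.1, 0.3, -1.7]
width: 0.088
grip_force: 58.6
```

Call:
jog_arm(increments=[[[-0.1,0.6,0,0,0,0,-1],[-0.04,0.6,0,0,0,0,-1],[0,0.5,0,0,0,0,-1],[0,0.4,0,0,0,0,-1],[0,0.2,0,0,0,0,-1]]])

```text
time: 6.87
tool_pos: [0.4193, 0.2243, 0.3002]
tcp_rot: [3.072, 0.652, -0.002]
wrist_force: [0.3, -0.4, -2.0]
width: 0.086
grip_force: 58.6
```

Call:
jog_arm(increments=[[[0,0.1,0,0,0,0,-1],[0,0.1,0,0,0,0,-1],[0,0.05,0,0,0,0,-1],[0,0,0,0,0,0,-1],[0,0,0,0,0,0,-1]]])

```text
time: 7.28
tool_pos: [0.4219, 0.22, 0.3008]
tcp_rot: [-3.072, -0.655, 0.0]
wrist_force: [0.3, 0.4, -1.6]
width: 0.085
grip_force: 58.6
```

Run:
```python
from h import *
for n in('side','top'):
    img,W,r,o=cloud(n); np.savez(f'{n}2.npz',img=img,W=W,r=r,o=o)
    if n=='side': a=cv2.resize(img[90:210,180:310],None,fx=4,fy=4,interpolation=cv2.INTER_CUBIC); cv2.imwrite('pics/c2.png',a)
s=read_state();print(s['tool_pos'],s['tcp_rot'],s['wrist_force'],s['width'],s['grip_force'])
```

```text
[0.42197512 0.22011447 0.30090328] [-3.07228597e+00 -6.55624662e-01 -1.28165929e-05] [ 1.00455351 -0.69237988 -0.88071083] 0.09257804877652598 58.62679302692413
```

View pics/c2.png

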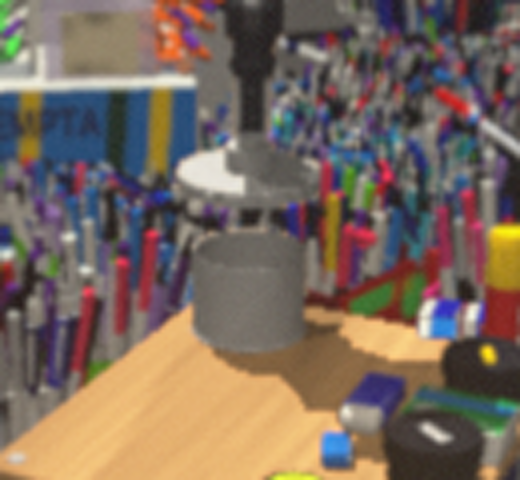

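The side crop shows the lids hanging level at (250,178), with the tin directly below at (248,290). Next I check the sideways offset numerically.

Run:
```python
from h import *
ex=np.array([.9135,.4067]);ey=np.array([.4067,-.9135])
D=np.load('top0.npz');W=D['W'];w=W[120:190,280:345].reshape(-1,3);
# robust circle fit on rim points
q=w[(w[:,2]>.151)&(w[:,2]<.160)&(np.hypot(w[:,0]-.4226,w[:,1]-.2179)<.04)][:,:2]
A=np.c_[2*q,np.ones(len(q))];s=np.linalg.lstsq(A,(q**2).sum(1),rcond=None)[0];print('rim fit top',s[:2],np.sqrt(s[2]+s[0]**2+s[1]**2),len(q))
D=np.load('side2.npz');W=D['W']; c=np.array([.4226,.2179])
a=(W[...,:2]-c)@ex; b=(W[...,:2]-c)@ey; z=W[...,2]; near=(abs(a)<.07)&(abs(b)<.07)
for nm,lo,hi in(('tin',.12,.15),('rim',.150,.159),('skirt/plate',.192,.212),('collar',.213,.222)):
    m=near&(z>lo)&(z<hi)
    rows=[]
    for v in range(384):
        u=np.where(m[v])[0]
        if len(u)>3: rows.append((v,a[v,u].min(),a[v,u].max(),b[v,u].mean(),len(u)))
    rows=np.array(rows)
    if len(rows):
        print(nm,'amin',rows[:,1].min().round(4),'amax',rows[:,2].max().round(4),'mid of widest', [(int(r[0]),(r[1:]*1000).round(1)) for r in rows[np.argsort(-rows[:,4])[:4]]])
    k=W[m]; print('   mean z',k[:,2].mean(),'a mean',a[m].mean())
    if nm=='skirt/plate':
        zz=np.c_[a[m],b[m],np.ones(m.sum())]; print('   plane', np.linalg.lstsq(zz,z[m],rcond=None)[0])
s=read_state()['tool_pos'];print('tcp a,b',(s[:2]-c)@ex,(s[:2]-c)@ey)
```

```text
rim fit top [0.42196833 0.21779559] 0.03450754298393647 249
tin amin -0.0693 amax 0.0682 mid of widest [(154, array([-6.56e+01,  6.77e+01,  3.48e+01,  4.00e+04])), (152, array([-6.52e+01,  6.76e+01,  3.23e+01,  3.70e+04])), (151, array([-6.85e+01,  6.73e+01,  3.31e+01,  3.70e+04])), (153, array([-6.54e+01,  6.76e+01,  3.20e+01,  3.70e+04]))]
   mean z 0.1361763581031127 a mean 0.006341387676732614
rim amin -0.0699 amax 0.0649 mid of widest [(148, array([  -69.9,    64.9,    27.6, 25000. ])), (157, array([  -24.1,    22. ,   -35. , 20000. ])), (149, array([  -69.3,    31.1,    20.7, 14000. ])), (158, array([  -16.8,    14.5,   -36.7, 12000. ]))]
   mean z 0.15276568859004572 a mean -0.0011190804944393475
skirt/plate amin -0.04 amax 0.0447 mid of widest [(133, array([-3.96e+01,  4.45e+01, -1.27e+01,  3.60e+04])), (135, array([-3.95e+01,  4.44e+01, -2.54e+01,  3.60e+04])), (132, array([-3.99e+01,  4.47e+01, -7.90e+00,  3.60e+04])), (136, array([-3.95e+01,  4.44e+01, -3.17e+01,  3.60e+04]))]
   mean z 0.2043860222950185 a mean 0.0018588269856849118
   plane [0.00095902 0.07017683 0.20581755]
collar amin -0.0129 amax 0.0161 mid of widest [(128, array([-1.29e+01,  1.60e+01, -1.33e+01,  1.30e+04])), (129, array([  -12.9,    15.9,   -14.5, 12000. ])), (127, array([  -12.8,    15.9,   -12.2, 11000. ])), (126, array([-1.27e+01,  1.61e+01, -4.40e+00,  1.00e+04]))]
   mean z 0.21869739540223462 a mean 0.001391680002991763
tcp a,b 0.00032979789653475144 -0.0022770604793659124
```

Run:
```python
from h import *
ex=np.array([.9135,.4067]);ey=np.array([.4067,-.9135])
def silh(f,c,lo,hi,R):
    D=np.load(f);W=D['W'];r=D['r'];o=D['o']
    d=W[...,:2]-c; m=(np.hypot(d[...,0],d[...,1])<R)&(W[...,2]>lo)&(W[...,2]<hi)
    out=[]
    for v in range(384):
        u=np.where(m[v])[0]
        if len(u)<3: continue
        mid=(u.min()+u.max())/2; ray=(r[v,int(mid)]+r[v,int(np.ceil(mid))])/2
        k=((c-o[:2])@ey)/(ray[:2]@ey)
        p=o+k*ray; out.append((v,u.min(),u.max(),(p[:2]-c)@ex*1000,p[2]))
    return np.array(out)
tin=np.array([.4226,.2179]);lid=np.array([.376,.355])
s=read_state()['tool_pos'][:2]
for f,c,lo,hi,R,n in(('side0.npz',tin,.108,.150,.045,'tin before'),('side2.npz',tin,.108,.150,.045,'tin now'),('side0.npz',lid,.133,.16,.02,'post before'),('side0.npz',lid,.119,.131,.02,'collar before'),('side0.npz',lid,.105,.116,.05,'cover before'),('side2.npz',s,.212,.225,.02,'collar now'),('side2.npz',s,.195,.211,.05,'cover now')):
    q=silh(f,c,lo,hi,R); print(n,'a mid mm: median',np.median(q[:,3]).round(2),'mean',q[:,3].mean().round(2),'n',len(q),'widths',(q[:,2]-q[:,1]).astype(int))
```

```text
tin before a mid mm: median 0.52 mean 0.82 n 26 widths [11 18 23 24 24 23 28 28 28 28 28 28 28 28 28 27 27 27 27 27 27 27 24 22
 19 12]
tin now a mid mm: median 0.48 mean 0.67 n 26 widths [12 18 23 24 24 23 24 27 28 28 28 28 28 28 28 27 27 27 27 27 27 27 26 23
 18  9]
post before a mid mm: median 1.31 mean 1.41 n 11 widths [2 3 3 3 3 3 3 3 3 3 3]
collar before a mid mm: median 1.7 mean 1.82 n 10 widths [ 6 10 12 13 13 13 13 12 11  7]
cover before a mid mm: median 1.09 mean 1.31 n 21 widths [15 22 28 31 34 36 38 38 39 39 39 39 39 38 37 36 35 33 28 24 14]
collar now a mid mm: median 1.27 mean 1.1 n 7 widths [10 12 12 12 12 10  7]
cover now a mid mm: median 2.17 mean 1.51 n 14 widths [24 29 33 34 35 35 35 35 35 34 33 30 25 17]
```

Call:
jog_arm(increments=[[[-0.03,0.07,0.1,0,0,0,-1],[0,0,0.3,0,0,0,-1],[0,0,0.3,0,0,0,-1],[0,0,0.2,0,0,0,-1],[0,0,0.15,0,0,0,-1]]])

```text
time: 7.8
tool_pos: [0.4214, 0.2171, 0.2675]
tcp_rot: [3.072, 0.655, -0.004]
wrist_force: [0.3, -0.6, -1.3]
width: 0.085
grip_force: 58.6
```

Call:
jog_arm(increments=[[[0,0,0.05,0,0,0,-1],[0,0,0,0,0,0,-1],[0,0,0,0,0,0,-1],[0,0,0,0,0,0,-1],[0,0,0,0,0,0,-1]]])

```text
time: 8.22
tool_pos: [0.4224, 0.2176, 0.2684]
tcp_rot: [-3.072, -0.654, -0.001]
wrist_force: [0.4, -0.2, -2.0]
width: 0.089
grip_force: 58.6
```

Call:
jog_arm(increments=[[[0,0,0,0,0,0,-1],[0,0,0,0,0,0,-1],[0,0,0,0,0,0,-1],[0,0,0,0,0,0,-1],[0,0,0,0,0,0,-1]]])

```text
time: 8.63
tool_pos: [0.4221, 0.2174, 0.2679]
tcp_rot: [-3.073, -0.655, -0.0]
wrist_force: [-0.3, 0.3, -1.7]
width: 0.089
grip_force: 58.6
```

Call:
jog_arm(increments=[[[0,0,0.07,0,0,0,-1],[0,0,0.07,0,0,0,-1],[0,0,0.07,0,0,0,-1],[0,0,0.07,0,0,0,-1],[0,0,0.05,0,0,0,-1]]])

```text
time: 9.05
tool_pos: [0.422, 0.2173, 0.2575]
tcp_rot: [3.073, 0.655, -0.001]
wrist_force: [-0.0, 1.0, -1.1]
width: 0.083
grip_force: 58.6
```

Call:
jog_arm(increments=[[[0,0,0.01,0,0,0,-1],[0,0,0,0,0,0,-1],[0,0,0,0,0,0,-1],[0,0,0,0,0,0,-1],[0,0,0,0,0,0,-1]]])

```text
time: 9.47
tool_pos: [0.4222, 0.2175, 0.2579]
tcp_rot: [-3.073, -0.655, -0.0]
wrist_force: [0.7, 0.3, -2.1]
width: 0.089
grip_force: 58.6
```

Call:
jog_arm(increments=[[[0,0,0.03,0,0,0,-1],[0,0,0.03,0,0,0,-1],[0,0,0.02,0,0,0,-1],[0,0,0,0,0,0,-1],[0,0,0,0,0,0,-1]]])

```text
time: 9.88
tool_pos: [0.4221, 0.2174, 0.2552]
tcp_rot: [-3.073, -0.655, -0.0]
wrist_force: [0.6, 0.3, -1.9]
width: 0.092
grip_force: 58.6
```

Call:
jog_arm(increments=[[[0,0,0.02,0,0,0,-1],[0,0,0,0,0,0,-1],[0,0,0,0,0,0,-1],[0,0,0,0,0,0,-1],[0,0,0,0,0,0,-1]]])

```text
time: 10.3
tool_pos: [0.4222, 0.2174, 0.2552]
tcp_rot: [-3.073, -0.655, -0.0]
wrist_force: [-2.7, -1.3, 5.3]
width: 0.087
grip_force: 59.0
```

Call:
jog_arm(increments=[[[0,0,0,0,0,0,-0.75],[0,0,0,0,0,0,-0.7],[0,0,0,0,0,0,-0.6],[0,0,0,0,0,0,-0.5],[0,0,0,0,0,0,-0.5]]])

```text
time: 10.72
tool_pos: [0.4221, 0.2174, 0.2544]
tcp_rot: [3.073, 0.655, -0.0]
wrist_force: [0.0, -1.0, 0.4]
width: 0.25
grip_force: 0.0
```

Call:
jog_arm(increments=[[[0,0,-0.1,0,0,0,-0.5],[0,0,-0.3,0,0,0,-0.5],[0,0,-0.4,0,0,0,-0.5],[0,0,-0.4,0,0,0,-0.3],[0,0,-0.3,0,0,0,0]]])

```text
time: 11.13
tool_pos: [0.4228, 0.2177, 0.3023]
tcp_rot: [-3.072, -0.655, -0.004]
wrist_force: [0.0, 0.5, 0.5]
width: 0.477
grip_force: 0.0
```

Call:
jog_arm(increments=[[[0,0,-0.1,0,0,0,0.3],[0,0,0,0,0,0,0.3],[0,0,0,0,0,0,0.3],[0,0,0,0,0,0,0.3],[0,0,0,0,0,0,0.3]]])

```text
time: 11.55
tool_pos: [0.4217, 0.2172, 0.3019]
tcp_rot: [3.072, 0.655, -0.002]
wrist_force: [-0.8, -0.2, -0.7]
width: 0.653
grip_force: 0.0
```

Run:
```python
from h import *
ex=np.array([.9135,.4067]);ey=np.array([.4067,-.9135])
img,W,r,o=cloud('side'); np.savez('side3.npz',img=img,W=W,r=r,o=o)
cv2.imwrite('pics/c3.png',cv2.resize(img[90:210,180:310],None,fx=4,fy=4,interpolation=cv2.INTER_CUBIC))
c=np.array([.4222,.2174]);d=W[...,:2]-c;rr=np.hypot(d[...,0],d[...,1]);z=W[...,2]
for n,lo,hi,R in(('post',.181,.208,.02),('collar',.167,.176,.02),('plate',.150,.1655,.05),('tin',.11,.145,.045)):
    m=(rr<R)&(z>lo)&(z<hi);print(n,m.sum(),'z',np.percentile(z[m],[2,50,98]).round(4),'a,b mean mm',((d[m]@ex).mean()*1000).round(2),((d[m]@ey).mean()*1000).round(2), 'a range',(d[m]@ex).min().round(4),(d[m]@ex).max().round(4))
s=read_state();print(s['tool_pos'],s['wrist_force'],s['width'])
```

```text
post 36 z [0.1818 0.193  0.2024] a,b mean mm 0.68 -4.48 a range -0.0033 0.0044
collar 61 z [0.1673 0.1731 0.1759] a,b mean mm 1.17 -8.62 a range -0.0134 0.0163
plate 404 z [0.1515 0.1598 0.1638] a,b mean mm 1.27 -18.1 a range -0.0411 0.0436
tin 370 z [0.1108 0.1279 0.1442] a,b mean mm 0.95 -30.48 a range -0.0346 0.0354
[0.42173368 0.21725079 0.3018891 ] [-0.35349458 -0.07174271 -0.52638409] 0.6499429118767119
```

View pics/c3.png

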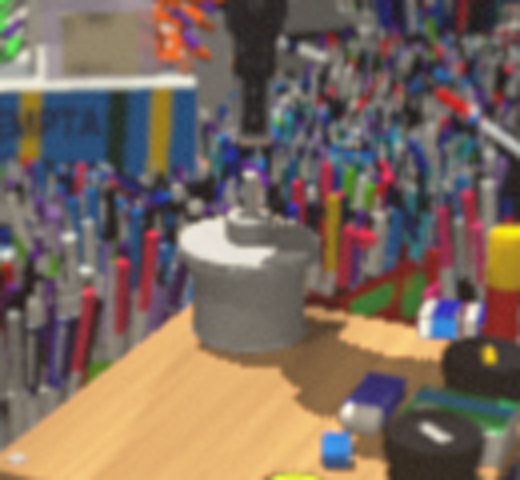

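The crop shows the lid seated on the tin, with the cover at (248,245) and the post free at (248,190). The measured tip height of 0.2024 against an expected 0.203 means the inner lid is home. Next is the descent to the collar.

Call:
jog_arm(increments=[[[0,0,0.1,0,0,0,0.2],[0,0,0.3,0,0,0,0.2],[0,0,0.4,0,0,0,0.2],[0,0,0.4,0,0,0,0.2],[0,0,0.3,0,0,0,0.2]]])

```text
time: 12.02
tool_pos: [0.4212, 0.217, 0.2551]
tcp_rot: [3.072, 0.654, -0.004]
wrist_force: [0.2, 0.2, -0.5]
width: 0.597
grip_force: 0.0
```

Call:
jog_arm(increments=[[[0,0,0.2,0,0,0,0.2],[0,0,0.1,0,0,0,0.2],[0,0,0,0,0,0,0.2],[0,0,0,0,0,0,0.2],[0,0,0,0,0,0,0.2]]])

```text
time: 12.43
tool_pos: [0.4225, 0.2176, 0.2493]
tcp_rot: [-3.072, -0.654, -0.002]
wrist_force: [1.0, -0.5, -0.5]
width: 0.598
grip_force: 0.0
```

Call:
jog_arm(increments=[[[0,0,0,0,0,0,0.1],[0,0,0,0,0,0,0],[0,0,0,0,0,0,0],[0,0,0,0,0,0,0],[0,0,0,0,0,0,0]]])

```text
time: 12.85
tool_pos: [0.4222, 0.2174, 0.2489]
tcp_rot: [-3.073, -0.655, -0.001]
wrist_force: [-0.2, -0.3, -0.1]
width: 0.496
grip_force: 0.0
```

Run:
```python
from h import *
img,W,r,o=cloud('side')
cv2.imwrite('pics/c4.png',cv2.resize(img[110:190,200:290],None,fx=6,fy=6,interpolation=cv2.INTER_CUBIC))
s=read_state();print(s['tool_pos'],s['tcp_rot'],s['wrist_force'],s['width'])
c=s['tool_pos'][:2]; d=W[...,:2]-c;b=d@np.array([.4067,-.9135]);a=d@np.array([.9135,.4067]);z=W[...,2]
for lo,hi in((-.05,-.018),(.0,.05)):
    m=(abs(a)<.013)&(b>lo)&(b<hi)&(z>.1655)&(z<.23);print(m.sum(),np.sort(z[m])[:8].round(4),b[m].mean().round(4))
```

```text
[0.42215928 0.21744605 0.24881254] [-3.07259390e+00 -6.54606728e-01 -3.87067154e-04] [-0.20408061 -0.24511133  0.62611564] 0.4962695494256312
146 [0.1725 0.1779 0.178  0.1788 0.179  0.1793 0.1796 0.1797] -0.0327
17 [0.1762 0.2143 0.2143 0.2152 0.2154 0.2158 0.216  0.2169] 0.0213
```

View pics/c4.png

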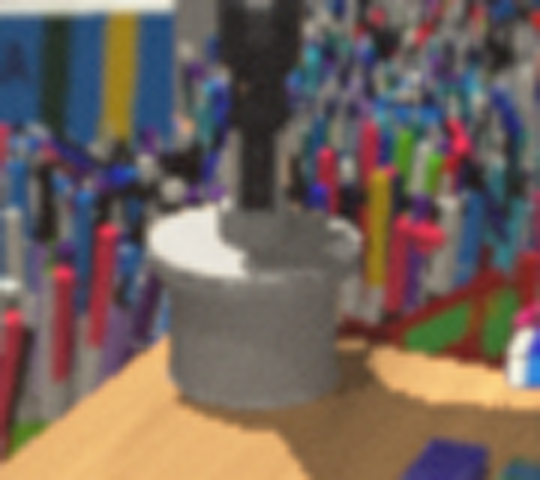

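The finger is in front of the collar at (257,210), with its tip at z≈0.178. That puts the fingertips about 70 mm ahead of the TCP, so I go 13.5 mm lower and then close.

Call:
jog_arm(increments=[[[0,0,0.1,0,0,0,0],[0,0,0.15,0,0,0,0],[0,0,0.15,0,0,0,0],[0,0,0.05,0,0,0,0],[0,0,0,0,0,0,0]]])

```text
time: 13.32
tool_pos: [0.4216, 0.2172, 0.2341]
tcp_rot: [3.072, 0.654, -0.003]
wrist_force: [-0.5, 0.1, 0.9]
width: 0.503
grip_force: 0.0
```

Call:
jog_arm(increments=[[[0,0,0,0,0,0,0],[0,0,0,0,0,0,0],[0,0,0,0,0,0,-0.1],[0,0,0,0,0,0,-0.15],[0,0,0,0,0,0,-0.2]]], force=25)

```text
time: 13.73
tool_pos: [0.4222, 0.2175, 0.2354]
tcp_rot: [-3.073, -0.655, -0.001]
wrist_force: [0.2, 0.0, 0.7]
width: 0.4
grip_force: 0.0
```

Call:
jog_arm(increments=[[[0,0,0,0,0,0,-0.25],[0,0,0,0,0,0,-0.3],[0,0,0,0,0,0,-0.35],[0,0,0,0,0,0,-0.4],[0,0,0,0,0,0,-0.5]]], force=30)

```text
time: 14.15
tool_pos: [0.4222, 0.2175, 0.2356]
tcp_rot: [-3.073, -0.655, -0.001]
wrist_force: [-1.3, 0.6, 3.2]
width: 0.339
grip_force: 29.5
```

Call:
jog_arm(increments=[[[0,0,0,0,0,0,-1],[0,0,0,0,0,0,-1],[0,0,-0.02,0,0,0,-1],[0,0,-0.03,0,0,0,-1],[0,0,-0.05,0,0,0,-1]]], force=40)

```text
time: 14.57
tool_pos: [0.4217, 0.2172, 0.2374]
tcp_rot: [3.072, 0.655, -0.002]
wrist_force: [-0.3, -0.1, -1.1]
width: 0.336
grip_force: 39.5
```

Call:
jog_arm(increments=[[[0,0,-0.07,0,0,0,-1],[0,0,-0.1,0,0,0,-1],[0,0,-0.1,0,0,0,-1],[0,0,-0.1,0,0,0,-1],[0,0,-0.1,0,0,0,-1]]])

```text
time: 14.98
tool_pos: [0.4222, 0.2175, 0.2527]
tcp_rot: [-3.073, -0.655, -0.0]
wrist_force: [-0.1, -0.1, -0.7]
width: 0.337
grip_force: 39.5
```

Call:
jog_arm(increments=[[[0,0,-0.15,0,0,0,-1],[0,0,-0.2,0,0,0,-1],[0,0,-0.2,0,0,0,-1],[0,0,-0.2,0,0,0,-1],[0,0,-0.2,0,0,0,-1]]])

```text
time: 15.4
tool_pos: [0.4222, 0.2175, 0.2817]
tcp_rot: [-3.072, -0.655, -0.001]
wrist_force: [0.4, 0.1, -0.9]
width: 0.333
grip_force: 39.5
```

Call:
jog_arm(increments=[[[0,0,-0.25,0,0,0,-1],[0,0,-0.35,0,0,0,-1],[0,0,-0.45,0,0,0,-1],[0,0,-0.45,0,0,0,-1],[0,0,-0.4,0,0,0,-1]]])

```text
time: 15.82
tool_pos: [0.4223, 0.2175, 0.3395]
tcp_rot: [-3.072, -0.655, -0.002]
wrist_force: [0.8, -1.2, -0.1]
width: 0.332
grip_force: 39.5
```

Call:
jog_arm(increments=[[[0,0,-0.25,0,0,0,-1],[0,0,-0.15,0,0,0,-1],[0,0,-0.05,0,0,0,-1],[0,0,0,0,0,0,-1],[0,0,0,0,0,0,-1]]])

```text
time: 16.23
tool_pos: [0.4218, 0.2173, 0.3506]
tcp_rot: [3.072, 0.654, -0.002]
wrist_force: [-0.8, -0.1, -0.9]
width: 0.33
grip_force: 39.5
```

Call:
jog_arm(increments=[[[0,0,0,0,0,0,-1],[0,0,0,0,0,0,-1],[0,0,0,0,0,0,-1],[0,0,0,0,0,0,-1],[0,0,0,0,0,0,-1]]])

```text
time: 16.65
tool_pos: [0.4221, 0.2174, 0.3511]
tcp_rot: [3.073, 0.655, -0.001]
wrist_force: [-0.5, 0.3, -0.4]
width: 0.334
grip_force: 39.5
```

Run:
```python
from h import *
img,W,r,o=cloud('side')
cv2.imwrite('pics/c5.png',cv2.resize(img[80:200,180:310],None,fx=4,fy=4,interpolation=cv2.INTER_CUBIC))
s=read_state();print(s['tool_pos'],s['tcp_rot'],s['wrist_force'],s['width'],s['grip_force'],abs(s['joint_vel']).max())
c=np.array([.4222,.2174]);d=W[...,:2]-c;rr=np.hypot(d[...,0],d[...,1]);z=W[...,2]
for n,lo,hi,R in(('post',.165,.21,.015),('flange',.150,.162,.04),('tin',.11,.145,.045),('cover',.22,.29,.05)):
    m=(rr<R)&(z>lo)&(z<hi);print(n,m.sum(),'z',np.percentile(z[m],[2,50,98]).round(4),'xy',d[m].mean(0).round(4))
```

```text
[0.42209821 0.21738504 0.35113294] [ 3.07257122e+00  6.54489639e-01 -4.40316071e-04] [-0.16508997  0.862063   -0.42170218] 0.3320632159814243 39.48256999254227 0.0018312877306752105
post 61 z [0.1657 0.1848 0.2021] xy [-0.0003  0.0044]
flange 297 z [0.1508 0.1568 0.1592] xy [-0.0032  0.0104]
tin 374 z [0.111  0.1276 0.1442] xy [-0.0117  0.0281]
cover 398 z [0.2668 0.275  0.2885] xy [-0.0076  0.0202]
```

View pics/c5.png

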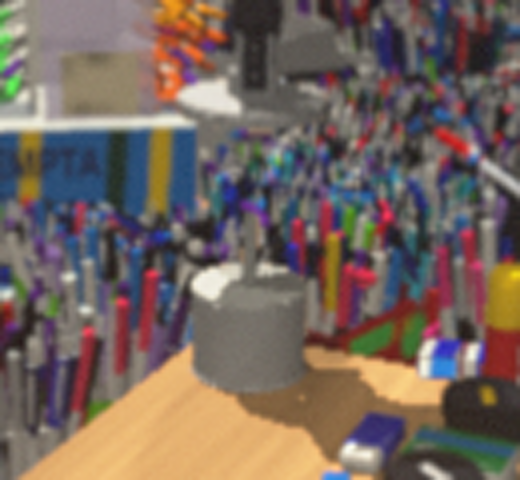

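The crop shows the cover held at (250,100), with its lower edge at z≈0.267, about 16.5 cm above the board. The inner lid is still home on the tin at (248,290), with the post tip at 0.202, and the tin has not moved.

```bash
python3 -c "
from workcell import bot
print(bot.finish_job())"
```

```text
the job is handed in; nothing more can be done
None
```

The job is handed in at about 17 s: the inner lid is home on the tin, the tin stayed where it stood, and the outer cover is held at rest in the gripper with its lower edge about 16.5 cm above the riser board.

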